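# Gauge the blind socket and fit the matching post

### The arm

A 6-joint arm with a two-finger parallel gripper is mounted at the origin on a cart in front of the work surface, level with it; the furniture and walls round the work are solid. World frame = base frame: x ahead of the robot, y to its left, z up, the work surface at z = 0. Lengths are in mm, angles in rad, forces in N, time in s.
With the tool pointing down it reaches from about 275 to 850 mm from the base axis. Payload 19 kg.
Tool frame: the origin (TCP) lies midway between the tips of the shut fingers; the grasp point (between the pads) lies 19 mm behind it (bot.pinch_z is the distance from the TCP to the grasp point, in mm); z points along the fingers, y is the line along which they close (so a half turn about z gives the same grasp; the last joint's range is limited). The gripper opens to 85 mm and grips with 20 to 120 N. Pads are 22 mm wide; open, the fingers measure 114 mm over their backs; the gripper's body (76 mm by 85 mm) begins 54 mm behind the grasp point. The pads swing forward as they close: fully open they stand 13 mm farther back than shut.
Start: joints at [-1.271, 0.15, 1.437, -0, 1.554, -0.134], TCP at [241.656, -521.721, 231.267] pointing down, gripper open.
Joint ranges: [-2.8, 2.8], [-0.68, 2.1], [0.12, 2.68], [-1.39, 4.53], [0.16, 2.79], [-2.81, 2.81]. Speed limits (rad/s): [1.89, 1.89, 2.22, 3.01, 3.01, 3.01].

### API

Orientations are given as a rotation vector (axis times angle).
In Python, from cell import bot, cams, ticket gives the robot as it stands (bot), with the cameras (cams) and the job (ticket).
- The arm moves only by the tool tcp_steps, called as name(argument=value, ...) on one line, values as JSON. Schema: {"type":"object","properties":{"plan":{"type":"array","items":{"type":"object","properties":{"x":{"type":"number"},"y":{"type":"number"},"z":{"type":"number"},"drx":{"type":"number"},"dry":{"type":"number"},"drz":{"type":"number"}},"additionalProperties":false},"minItems":1,"maxItems":5},"aperture":{"type":"number"},"only":{"type":"string"},"quiet":{"type":"boolean"},"lines":{"type":"string"}},"required":["plan"],"additionalProperties":false}. plan is a list of rows, 1 to 5 of them, each an object with the fields x, y, z (the shift in parts of the range, where 1.0 means 60 cm), drx, dry, drz (a rotation vector in normalised numbers (1 is 2 rad)); a field left out counts as zero; each row is the pose to reach, as a shift and turn from the pose commanded when the call began, along the tool's axes at that moment; what a row does not reach only later rows make up. A row lasts 1/8 s, in which the tool goes at most 62.5 mm and 0.188 rad, less where a joint would pass 70% of its speed; a pose out of reach is approached as far as the arm can. aperture is the finger opening in mm, set as the call begins (left out keeps the last). The fingers move at their own pace and stop on an object; the grip force is fixed at half the most. Time passes only in rows, so rows that do not move let the fingers close. The tool returns the time, the measured TCP pose, the force, the opening and the grip force at its end. only (a regular expression) keeps the lines of the reply that match it, lines (a string "A,B") keeps lines A to B, and quiet returns only ok. No shift or turn number may pass 1 either way. Input that does not fit is refused with a message, and nothing moves.
- bot.sense(): the state, without advancing time (a new reading comes with each control period).
- cams.read_camera(name): name is "scene" or "top" or "wrist"; returns the picture (480x640x3 uint8, red, green, blue); there is no depth.
- cams.camera_model(name): a dict with "mtx" (3x3 intrinsics, pixels), "world_from_camera" (4x4, takes a point from camera to world coordinates). Camera axes: x right, y down, z forward; pixel columns grow to the right and rows downward; lengths in mm; the calibration is good to about 2 mm. The wrist camera is an equidistant fisheye: a pixel r from the principal point sees the ray r / f radians off the axis. A picture is of the moment at which its call begins: read the wrist's pose just before it. camera_model takes no time and is no camera call; for the wrist camera it gives the pose at the moment of the call.
- ticket.finish_job(): hands the job in; it is judged then, once.
The state is a dict: "time": time; "joint_positions": joint angles; "qd": joint speeds; "joint_efforts": joint torques, N m; "position": TCP position; "tool_rot": TCP orientation; "force": force on the tool from outside, world axes, zero at the start; "moment": the same for the moment, N m; "gripper_width": finger opening in mm; "grasp_force": force on a finger pad.
Only numpy, scipy, OpenCV 4.12 (cv2) and the standard library are available. Lean on these libraries where they do the work, as an engineer would, in place of code of your own. Each camera call takes 0.05 s, during which the arm holds its last target. There are 200 camera calls.

### The job

The plate stand is missing one of its three posts and nobody knows how deep its empty socket is. Take the depth rod from its stand, probe the socket to the bottom and hold it still there a moment to learn the depth, and put the rod back in its stand. Then take from the rack the one spare post whose top will be level with the two fixed ones and lower it fully home before letting go; never leave a wrong post in the socket, and leave the other posts, the carton and the tip box where they are.

Things in the scene. Friction and masses are not known exactly. Their poses are not given: they have to be found in the camera images.
- base: plate stand: grey metal block 130 x 140 x 50 mm, fixed to the table, origin at the centre of its underside. Its top face (50 mm up) carries two fixed bright steel posts of 16 mm diameter at (35, -45) and (35, 45) mm in its frame, whose tops are 44 mm above the face, and one empty round blind socket at (-40, 0) mm
- socket (a point): centre of the mouth of the empty socket, level with the top face of the base; z up. Bore 17.8 mm, flat rigid floor. Its depth is 16, 28 or 40 mm, drawn anew each time and not known beforehand
- rod: depth rod, upright (z up), 80 g: origin at the tip of its 8 mm steel blade, 70 mm long; then a collar 26 mm wide (70 to 76 mm above the tip) and an orange handle with black rings, 18 mm in diameter, 76 to 120 mm above the tip, to grip. Yellow, blue and red rings on the blade lie 16, 28 and 40 mm above the tip: the one that comes level with the top face names the matching post
- rod_tip (a point): the lower end of the depth rod's blade
- rod_stand: black stand, 50 x 50 mm and 88 mm tall on a 66 mm foot, fixed, origin at the centre of its underside. The rod hangs in its 14 mm hole, 74 mm deep, in the middle of its top, the collar resting on the top (the tip is then 18 mm above the origin)
- rack: blue rack 150 x 50 x 20 mm, fixed, origin at the centre of its underside; three holes in a row along its x axis at -50, 0 and 50 mm, 18 mm wide and 14 mm deep, one spare post standing in each, in any order
- post_yellow: spare steel post, 16 mm in diameter, 60 mm long, with a yellow ring from 18 to 10 mm below its top, for a socket 16 mm deep; origin at the centre of its foot (2 mm chamfer), z up; it stands upright in the rack with its foot 6 mm above the rack's underside. 50 g
- post_yellow_top (a point): centre of the top of the post with the yellow ring
- post_blue: spare steel post, 16 mm in diameter, 72 mm long, with a blue ring from 18 to 10 mm below its top, for a socket 28 mm deep; origin at the centre of its foot (2 mm chamfer), z up; it stands upright in the rack with its foot 6 mm above the rack's underside. 50 g
- post_blue_top (a point): centre of the top of the post with the blue ring
- post_red: spare steel post, 16 mm in diameter, 84 mm long, with a red ring from 18 to 10 mm below its top, for a socket 40 mm deep; origin at the centre of its foot (2 mm chamfer), z up; it stands upright in the rack with its foot 6 mm above the rack's underside. 50 g
- post_red_top (a point): centre of the top of the post with the red ring
- kit_box_0: bystander: small orange and white carton, 55 x 85 x 45 mm, loose, origin at the centre of its underside
- tip_box: bystander: yellow and white box of pipette tips, 118 x 82 x 70 mm, loose, origin at the centre of its underside

How it is judged:
By the outcome, as a careful person would: the job done as asked, in the order asked, and still so for the second after the job is handed in, with the robot touching nothing.
It also fails if it takes over 58 s, if anything falls off the work surface, if the arm or the gripper's body presses on something with over 40 N, if the wrist force passes 120 N, or if a joint passes its speed limit or range.

## Working session

There is one attempt and no reset: what is moved stays moved. The work goes in short steps, Python scripts to look and compute and a tool call to move; the robot and the scene stay as the last step left them, time stands still between calls to the robot, and variables do not carry over. Pictures are saved under pics/ and viewed, at most 10 in all, crops included, and the job is handed in when it is done.

```bash
ls; mkdir -p pics
```

Run:
```python
from cell import bot, cams, ticket
import cv2,numpy as np
for n in("scene","top"):
    cv2.imwrite(f"pics/{n}0.png",cams.read_camera(n)[:,:,::-1])
    m=cams.camera_model(n);print(n,np.round(m["mtx"],1).tolist(),np.round(m["world_from_camera"],3).tolist())
print(bot.sense(),bot.pinch_z)
```

```text
cell.py
pics
scene [[530.5, 0.0, 318.2], [0.0, 530.5, 239.6], [0.0, 0.0, 1.0]] [[-0.596, -0.555, 0.58, -63.661], [-0.803, 0.413, -0.43, 664.57], [-0.001, -0.722, -0.692, 805.253], [0.0, 0.0, 0.0, 1.0]]
top [[575.1, 0.0, 322.9], [0.0, 575.1, 239.6], [0.0, 0.0, 1.0]] [[-0.011, -0.983, 0.185, 305.639], [-1.0, 0.015, 0.02, 205.678], [-0.022, -0.185, -0.983, 1246.736], [0.0, 0.0, 0.0, 1.0]]
{'time': 0.1, 'joint_positions': array([-1.27104223e+00,  1.50948108e-01,  1.43793553e+00, -3.34682998e-07,
        1.55379875e+00, -1.34025604e-01]), 'qd': array([-0.00120447,  0.00084484,  0.00079954,  0.00123931,  0.00031008,
        0.00033371]), 'joint_efforts': array([ 3.52043840e-03, -7.14377260e+01, -5.71799862e+01, -2.80315971e-04,
        7.00212491e-03,  3.38917016e-05]), 'position': array([ 241.57984341, -521.55561084,  230.74458052]), 'tool_rot': array([-3.06692918e+00, -6.75816281e-01,  1.42155241e-04]), 'force': array([ 0.50813589,  0.18211109, -0.1517937 ]), 'moment': array([0.0292808 , 0.01186892, 0.00422368]), 'grasp_force': 0.0, 'gripper_width': 84.95958625067793} 18.700000000000003
```

View pics/top0.png

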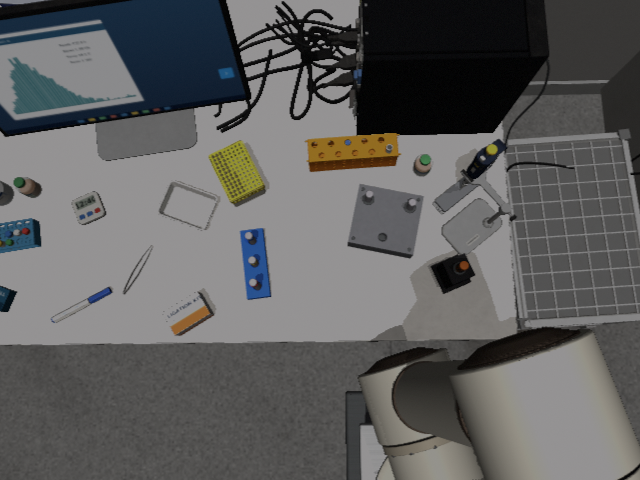

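View pics/scene0.png

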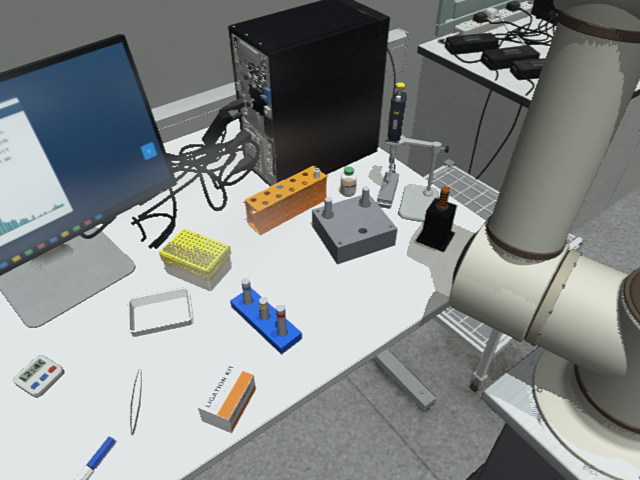

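The top view shows the base with posts at (369,196) and (412,204) and its socket at (382,237). The rod handle is at (462,266), and the rack runs from (253,235) to (257,290). In the scene view the rack order, from the far end, is blue, yellow, red.

Create h.py:
```python
from cell import bot, cams, ticket
import cv2,numpy as np
from scipy.spatial.transform import Rotation as R
def ray(m,uv,fish=False):
    K=m["mtx"];x=(np.array(uv,float)-K[:2,2])/[K[0,0],K[1,1]]
    if fish:
        t=np.hypot(*x);d=np.r_[x/max(t,1e-9)*np.sin(t),np.cos(t)]
    else: d=np.r_[x,1]
    T=m["world_from_camera"];return T[:3,3],T[:3,:3]@d
def onz(m,uv,z,fish=False):
    o,d=ray(m,uv,fish);return (o+d*(z-o[2])/d[2])[:2]
def proj(m,p,fish=False):
    T=m["world_from_camera"];c=T[:3,:3].T@(np.array(p,float)-T[:3,3]);K=m["mtx"]
    if fish:
        r=np.hypot(c[0],c[1]);x=c[:2]/r*np.arctan2(r,c[2])
    else:x=c[:2]/c[2]
    return x*[K[0,0],K[1,1]]+K[:2,2]
def totool(p,s=None):
    "world shift to reach p, in tool axes"
    s=s or bot.sense();return R.from_rotvec(s["tool_rot"]).inv().apply(np.array(p)-s["position"])
def blobs(im,lo,hi,amin=5):
    h=cv2.cvtColor(im,cv2.COLOR_RGB2HSV);k=cv2.inRange(h,np.array(lo),np.array(hi))
    n,l,st,c=cv2.connectedComponentsWithStats(k)
    return [(np.round(c[i],1).tolist(),st[i].tolist()) for i in range(1,n) if st[i,4]>=amin]
```

Run:
```python
from h import *
m=cams.camera_model("top");ms=cams.camera_model("scene")
im=cv2.imread("pics/top0.png")[:,:,::-1]
print("orange",[b for b in blobs(im[240:300,420:490],(3,120,60),(18,255,255),4)])
for n,uv,z in(("p1",(369,195),94),("p2",(412,203),94),("sock",(382,237),50),("rod",(463,265),138),("b",(249,233),78),("y",(252,260),66),("r",(254,283),90)):
    print(n,onz(m,uv,z).round(1))
for n,uv,z in(("sock",(364,231),50),("p1",(328,201),94),("p2",(366,190),94),("rod",(446,190),138),("b",(247,282),78),("y",(264,299),66),("r",(281,308),90)):
    print("s",n,onz(ms,uv,z).round(1))
big=np.hstack([cv2.resize(im[170:300,340:490],None,fx=3,fy=3,interpolation=2),cv2.resize(im[215:305,225:285],(260,390),interpolation=2)])
cv2.imwrite("pics/c1.png",big[:,:,::-1])
```

```text
orange [([43.8, 24.9], [40, 21, 9, 9, 64])]
p1 [614.8 132.4]
p2 [596.3  44.6]
sock [534.5 104.6]
rod [460.1 -42.7]
b [541.9 382.6]
y [486.9 377.4]
r [436.1 369.3]
s sock [532.4 103.1]
s p1 [613.4 136.6]
s p2 [594.   48.8]
s rod [457.2 -42.2]
s b [533.1 384.1]
s y [489.5 376. ]
s r [437.1 372.7]
```

View pics/c1.png

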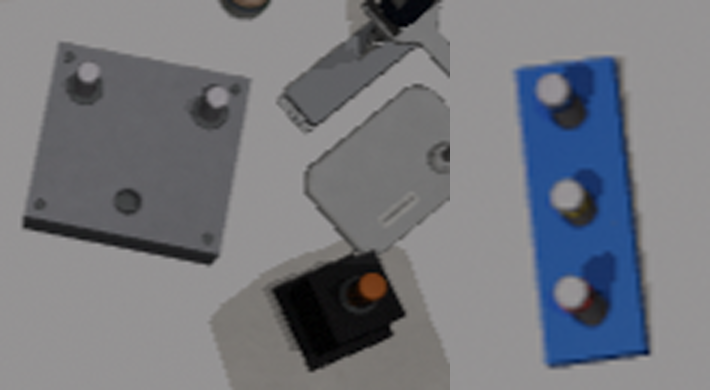

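The crop confirms the rod cap at (464,265), the socket at (382,237) and the posts at (370,194) and (413,202). Next I turn the tool so it is square with the world and go above the rod.

Careful with the scale: shifts go in shares of 60 cm and turns go in shares of 2 rad. That gives: 220 mm is 0.3667, -190 mm is -0.3167, 0.434 rad is 0.217.

tcp_steps(plan=[{"x": 0.0733, "y": -0.0633, "drz": 0.075}, {"x": 0.1467, "y": -0.1267, "drz": 0.15}, {"x": 0.22, "y": -0.19, "drz": 0.217}, {"x": 0.2933, "y": -0.2533, "drz": 0.217}, {"x": 0.3667, "y": -0.3167, "drz": 0.217}])

```text
time: 0.72
position: [361.7, -255.0, 231.2]
tool_rot: [-3.141, 0.001, -0.0]
force: [0.7, -0.1, -0.0]
gripper_width: 85.5
grasp_force: 0.0
```

tcp_steps(plan=[{"x": 0.0417, "y": -0.09}, {"x": 0.0833, "y": -0.18}, {"x": 0.125, "y": -0.27}, {"x": 0.1633, "y": -0.3575}, {"x": 0.1633, "y": -0.3575}])

```text
time: 1.35
position: [460.1, -39.0, 231.0]
tool_rot: [-3.141, -0.008, 0.001]
force: [0.0, -0.6, 0.8]
gripper_width: 85.5
grasp_force: 0.0
```

Run:
```python
from h import *
s=bot.sense();m=cams.camera_model("wrist");im=cams.read_camera("wrist")
cv2.imwrite("pics/w1.png",im[:,:,::-1]);print(s["position"],s["tool_rot"],s["joint_positions"].round(2))
print(m["mtx"],m["world_from_camera"].round(3));print(proj(m,(459,-42.5,138),1),proj(m,(533,104,50),1))
```

```text
[460.11372503 -39.0441505  230.95697096] [-3.14067445e+00 -7.72526020e-03  8.65568862e-04] [-0.25 -0.09  1.68  0.    1.55  1.31]
[[371.64829954   0.         317.1219511 ]
 [  0.         371.64829954 237.60947224]
 [  0.           0.           1.        ]] [[ 5.00000e-03 -9.64000e-01 -2.67000e-01  5.28297e+02]
 [-1.00000e+00 -5.00000e-03 -1.00000e-03 -3.74740e+01]
 [-1.00000e-03  2.67000e-01 -9.64000e-01  3.73343e+02]
 [ 0.00000e+00  0.00000e+00  0.00000e+00  1.00000e+00]]
[324.41243822 243.69940627] [162.06156306 137.20116118]
```

View pics/w1.png

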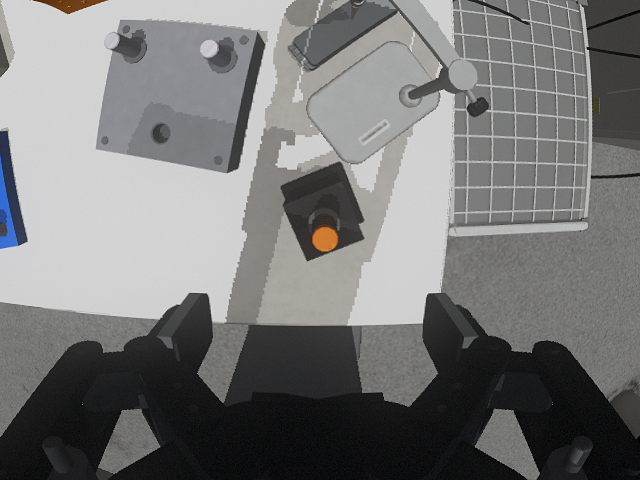

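The wrist view shows the orange cap at (325,239), the socket at (161,133), and base posts at (112,41) and (209,48).

Run:
```python
from h import *
im=cv2.imread("pics/w1.png")[:,:,::-1]
m=cams.camera_model("wrist");s=bot.sense();print(s["position"],s["tool_rot"])
print(blobs(im,(5,150,150),(20,255,255),30))
# socket: dark blob
g=cv2.cvtColor(im,cv2.COLOR_RGB2GRAY)
for (x0,x1,y0,y1,t,inv) in((148,176,118,150,60,1),(100,125,28,55,150,0),(196,222,36,62,150,0)):
    c=g[y0:y1,x0:x1];k=(c<t if inv else c>t).astype(np.uint8);n,l,st,ce=cv2.connectedComponentsWithStats(k)
    print([(ce[i]+[x0,y0],st[i].tolist()) for i in range(1,n) if st[i,4]>15], c.min(),c.max())
print("rod",onz(m,(324.7,238.5),138,1),"sock",onz(m,(161,133),50,1))
```

```text
[459.63985427 -40.78603885 230.96952983] [-3.14131655e+00 -5.32231217e-03  1.24882468e-03]
[([324.6, 238.6], [312, 227, 26, 24, 487])]
[(array([155.9122807 , 132.01754386]), [5, 7, 7, 15, 57])] 53 129
[(array([107.89318182,  40.03409091]), [0, 0, 19, 27, 440])] 58 219
[(array([208.31620553,  48.06719368]), [4, 3, 18, 19, 253])] 63 211
rod [462.04666227 -44.46332495] sock [536.62802638 102.93315402]
```

tcp_steps(plan=[{"x": 0.0008, "y": 0.0008, "z": 0.1}, {"x": 0.0008, "y": 0.0008, "z": 0.1917}, {"x": 0.0008, "y": 0.0008, "z": 0.22}, {"x": 0.0008, "y": 0.0008, "z": 0.22}, {"x": 0.0008, "y": 0.0008, "z": 0.22}], aperture=50)

```text
time: 2.02
position: [461.0, -43.5, 101.3]
tool_rot: [3.141, -0.001, 0.004]
force: [0.1, -0.4, 0.5]
gripper_width: 49.9
grasp_force: 0.0
```

tcp_steps(plan=[{}, {}, {}, {}], aperture=10)

```text
time: 2.52
position: [460.5, -42.9, 100.3]
tool_rot: [3.141, -0.0, 0.002]
force: [-1.8, -0.1, 8.5]
gripper_width: 16.8
grasp_force: 58.2
```

Run:
```python
from h import *
s=bot.sense();m=cams.camera_model("wrist");im=cams.read_camera("wrist")
cv2.imwrite("pics/w2.png",im[:,:,::-1]);b=blobs(im,(5,150,100),(20,255,255),30);print(s["position"],s["tool_rot"],b)
print(proj(m,(460,-43,138),1),proj(m,(463,-43,138),1))
```

```text
[460.45834259 -42.94630373 100.32992173] [ 3.14124473e+00 -3.49889108e-05  2.35221292e-03] [([317.0, 345.3], [293, 325, 49, 42, 1659])]
[321.34747502 352.67888642] [321.39303296 345.11778175]
```

In the tool's units: -100 mm is -0.1667, -75 mm is -0.125.

tcp_steps(plan=[{"z": -0.0583}, {"z": -0.125}, {"z": -0.1667}, {"z": -0.1667}])

```text
time: 3.08
position: [460.7, -43.0, 201.2]
tool_rot: [3.141, -0.0, 0.005]
force: [0.4, -0.3, -0.3]
gripper_width: 16.6
grasp_force: 58.5
```

tcp_steps(plan=[{"x": 0.0367, "y": -0.075}, {"x": 0.075, "y": -0.15}, {"x": 0.1083, "y": -0.2167}, {"x": 0.1183, "y": -0.245}, {"x": 0.1183, "y": -0.245, "z": 0.0417}])

```text
time: 3.7
position: [531.6, 105.2, 174.4]
tool_rot: [-3.141, -0.002, -0.002]
force: [0.6, 0.1, -0.6]
gripper_width: 16.6
grasp_force: 58.6
```

tcp_steps(plan=[{"z": 0.0333}, {"z": 0.05}, {"z": 0.05}, {"z": 0.05}])

```text
time: 4.2
position: [531.3, 104.0, 145.1]
tool_rot: [-3.141, 0.001, -0.001]
force: [0.9, 0.2, -0.4]
gripper_width: 16.2
grasp_force: 58.6
```

Run:
```python
from h import *
s=bot.sense();m=cams.camera_model("wrist");im=cams.read_camera("wrist")
cv2.imwrite("pics/w3.png",im[:,:,::-1]);print(s["position"],s["tool_rot"],s["gripper_width"],s["force"])
c=cv2.resize(im[100:480,120:520],(800,760))[:600]
cv2.imwrite("pics/w3c.png",c[:,:,::-1])
np.save("m3.npy",m["world_from_camera"])
print(proj(m,(533,104,50),1))
```

```text
[531.27967816 103.96965931 145.07168094] [-3.14148704e+00  6.87643431e-04 -1.49198397e-03] 16.158706096399705 [ 0.94113749  0.21584635 -0.36844725]
[319.06801826 238.86426684]
```

View pics/w3c.png

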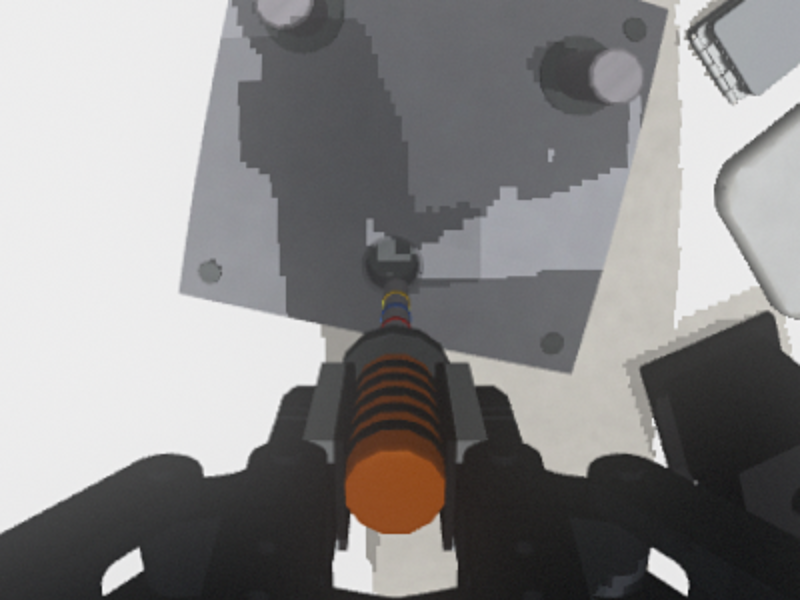

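The crop shows the rod held between the pads. Its tip is near (397,282), just in front of the socket at (392,262), with the base posts at (285,8) and (616,76).

Run:
```python
from h import *
m=dict(cams.camera_model("wrist"));m["world_from_camera"]=np.load("m3.npy")
f=lambda u,v:(120+u/2,100+v/2)
print("sock",onz(m,f(392,262),50,1))
for v in(280,286):print("tip",onz(m,f(397,v),63,1))
print("yellow ring",onz(m,f(396,297),79,1),"collar",onz(m,f(396,345),136,1),"cap",onz(m,f(395,491),183,1))
p1=onz(m,f(285,4),94,1);p2=onz(m,f(616,76),94,1);print("p",p1,p2)
y=(p1-p2)/np.linalg.norm(p1-p2);x=np.array([y[1],-y[0]]);print(np.linalg.norm(p1-p2),(p1+p2)/2-75*x,np.arctan2(x[1],x[0]))
```

```text
sock [538.387184   106.02891574]
tip [535.88578977 104.42741329]
tip [533.92454355 104.42634175]
yellow ring [535.21778139 104.78061598] collar [541.78020406 104.92175204] cap [533.87255078 105.1932958 ]
p [618.45190876 133.40038774] [600.67597738  46.53121129]
88.66925934566677 [536.08652506 105.00139205] -0.20184229774398788
```

In the tool's units: 24 mm is 0.04, 2.5 mm is 0.0042.

tcp_steps(plan=[{"x": 0.0042, "y": -0.0017}, {"x": 0.0042, "y": -0.0017, "z": 0.0133}, {"x": 0.0042, "y": -0.0017, "z": 0.0267}, {"x": 0.0042, "y": -0.0017, "z": 0.04}, {"x": 0.0042, "y": -0.0017, "z": 0.04}])

```text
time: 4.88
position: [533.1, 105.1, 119.4]
tool_rot: [-3.142, 0.0, 0.002]
force: [0.1, -0.3, -0.4]
gripper_width: 16.5
grasp_force: 58.6
```

tcp_steps(plan=[{"z": 0.0033}, {"z": 0.0067}, {"z": 0.01}, {"z": 0.01}])

```text
time: 5.38
position: [534.3, 105.2, 116.0]
tool_rot: [-3.141, 0.0, -0.004]
force: [-3.4, 0.4, 17.2]
gripper_width: 16.7
grasp_force: 61.0
```

Contact came at 116 mm TCP height, which puts the tip near z = 34 and the depth at 16 mm. I'll hold still and check the rings.

tcp_steps(plan=[{}, {}, {}, {}, {}])

```text
time: 6.0
position: [534.3, 105.2, 116.0]
tool_rot: [-3.141, 0.0, -0.004]
force: [-1.4, 0.5, 16.4]
gripper_width: 16.8
grasp_force: 61.0
```

tcp_steps(plan=[{}, {}, {}, {}, {}])

```text
time: 6.62
position: [534.3, 105.2, 116.0]
tool_rot: [-3.141, 0.0, -0.004]
force: [-2.9, -0.1, 17.9]
gripper_width: 16.6
grasp_force: 61.0
```

Run:
```python
from h import *
im=cams.read_camera("wrist");s=bot.sense();print(s["position"],s["force"])
sc=cams.read_camera("scene")
a=cv2.resize(im[190:350,220:420],(750,600));cv2.imwrite("pics/w4.png",a[:,:,::-1])
b=cv2.resize(sc[140:300,280:480],(750,600));cv2.imwrite("pics/s4.png",np.vstack([cv2.resize(a,(500,300)),cv2.resize(b,(500,300))])[:,:,::-1])
```

```text
[534.29000543 105.19728035 116.03658203] [-1.79297822  0.10301114 17.61816816]
```

View pics/s4.png

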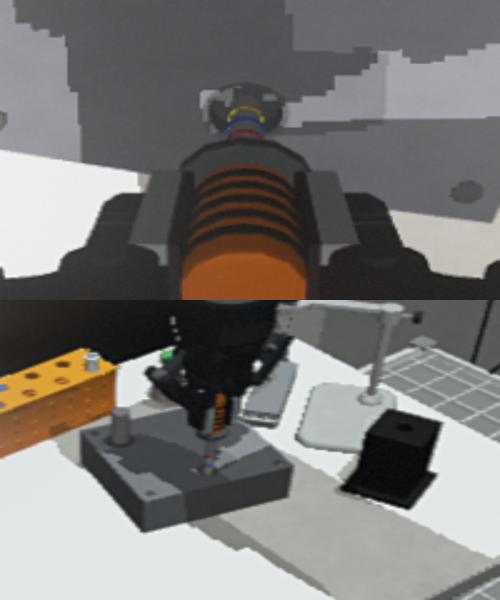

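The scene crop shows the yellow ring at the socket mouth, near (210,470), with blue and red above the face. The depth is 16 mm, so the yellow post is the match. I'm returning the rod.

In the tool's units: -80 mm is -0.1333, 74 mm is 0.1233.

tcp_steps(plan=[{"z": -0.05}, {"z": -0.1}, {"z": -0.1333}, {"x": -0.03, "y": 0.0617, "z": -0.1333}, {"x": -0.06, "y": 0.1233, "z": -0.1333}])

```text
time: 7.35
position: [497.0, 30.5, 194.5]
tool_rot: [3.142, 0.001, 0.001]
force: [0.9, -0.9, -0.4]
gripper_width: 16.6
grasp_force: 59.0
```

tcp_steps(plan=[{"x": -0.025, "y": 0.05}, {"x": -0.05, "y": 0.1}, {"x": -0.0625, "y": 0.1233}, {"x": -0.0625, "y": 0.1233}, {"x": -0.0625, "y": 0.1233}])

```text
time: 7.98
position: [460.4, -42.3, 194.3]
tool_rot: [-3.141, -0.0, -0.0]
force: [-0.4, 1.0, 0.2]
gripper_width: 16.2
grasp_force: 59.0
```

Run:
```python
from h import *
s=bot.sense();m=cams.camera_model("wrist");im=cams.read_camera("wrist");print(s["position"],s["tool_rot"],s["gripper_width"])
a=cv2.resize(im[150:350,220:420],(600,600));cv2.imwrite("pics/w5.png",a[:,:,::-1])
np.save("m5.npy",m["world_from_camera"])
```

```text
[460.35398153 -42.27839342 194.34226647] [-3.14122823e+00 -1.12233029e-04 -2.83536393e-04] 16.201723718383093
```

View pics/w5.png

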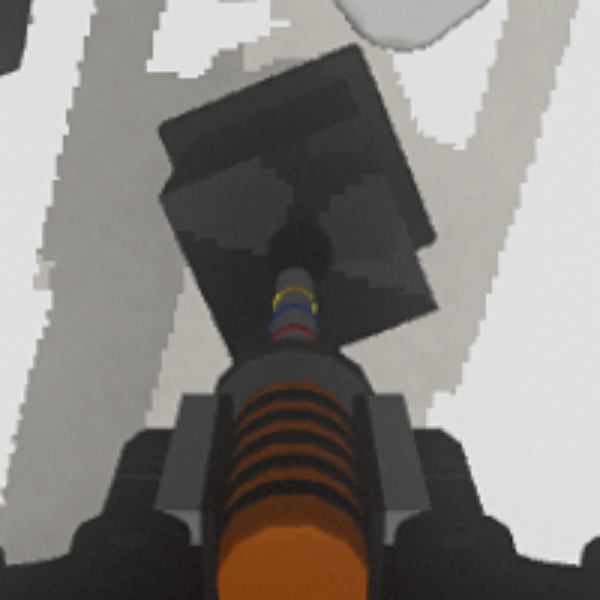

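The crop shows the tip at about (296,273), next to the hole at (300,250). I'll compare the two on their planes.

Run:
```python
from h import *
m=dict(cams.camera_model("wrist"));m["world_from_camera"]=np.load("m5.npy")
f=lambda u,v:(220+u/3,150+v/3)
print(onz(m,f(299,250),88,1),[onz(m,f(296,v),112,1) for v in(268,275)])
```

```text
[462.81160445 -42.69565799] [array([465.24352053, -41.90529281]), array([463.71825546, -41.9070802 ])]
```

tcp_steps(plan=[{"z": 0.0167}, {"z": 0.0333}, {"z": 0.05}, {"z": 0.06}, {"z": 0.06}])

```text
time: 8.65
position: [459.8, -42.8, 157.8]
tool_rot: [-3.141, 0.0, 0.001]
force: [-0.9, 0.3, -0.8]
gripper_width: 16.6
grasp_force: 59.0
```

In the tool's units: 58.5 mm is 0.0975, 57 mm is 0.095.

tcp_steps(plan=[{"z": 0.0333}, {"z": 0.0667}, {"z": 0.09}, {"z": 0.095}, {"z": 0.0975}])

```text
time: 9.28
position: [460.3, -42.9, 100.3]
tool_rot: [3.142, -0.0, 0.001]
force: [-3.4, -0.0, 13.7]
gripper_width: 16.4
grasp_force: 60.0
```

tcp_steps(plan=[{}, {}])

```text
time: 9.52
position: [460.3, -43.0, 100.4]
tool_rot: [3.141, -0.0, 0.002]
force: [-0.8, -0.8, 3.2]
gripper_width: 16.5
grasp_force: 59.0
```

In the tool's units: -120 mm is -0.2, -80 mm is -0.1333.

tcp_steps(plan=[{}, {}, {"z": -0.0667}, {"z": -0.1333}, {"z": -0.2}], aperture=50)

```text
time: 10.15
position: [459.8, -42.8, 221.1]
tool_rot: [-3.142, 0.0, 0.0]
force: [0.7, -0.8, -0.2]
gripper_width: 50.0
grasp_force: 0.0
```

tcp_steps(plan=[{"x": 0.0067, "y": -0.1}, {"x": 0.0133, "y": -0.2}, {"x": 0.02, "y": -0.3}, {"x": 0.0267, "y": -0.4}, {"x": 0.0333, "y": -0.5}])

```text
time: 10.78
position: [479.8, 259.2, 219.9]
tool_rot: [-3.141, 0.0, -0.0]
force: [0.7, -0.4, -0.1]
gripper_width: 50.0
grasp_force: 0.0
```

tcp_steps(plan=[{"x": 0.0067, "y": -0.1}, {"x": 0.0117, "y": -0.2}, {"x": 0.0117, "y": -0.2}, {"x": 0.0117, "y": -0.2}, {"x": 0.0117, "y": -0.2}])

```text
time: 11.4
position: [487.2, 376.1, 220.1]
tool_rot: [-3.142, 0.002, -0.0]
force: [-0.6, 0.0, 0.5]
gripper_width: 49.8
grasp_force: 0.0
```

Run:
```python
from h import *
s=bot.sense();m=cams.camera_model("wrist");im=cams.read_camera("wrist");print(s["position"],s["tool_rot"])
cv2.imwrite("pics/w6.png",im[:,:,::-1]);np.save("m6.npy",m["world_from_camera"])
print(proj(m,(487,377,66),1))
```

```text
[487.23512391 376.0961626  220.10352003] [-3.14151759e+00  2.06515502e-03 -2.88598013e-04]
[317.58468127 221.69184866]
```

View pics/w6.png

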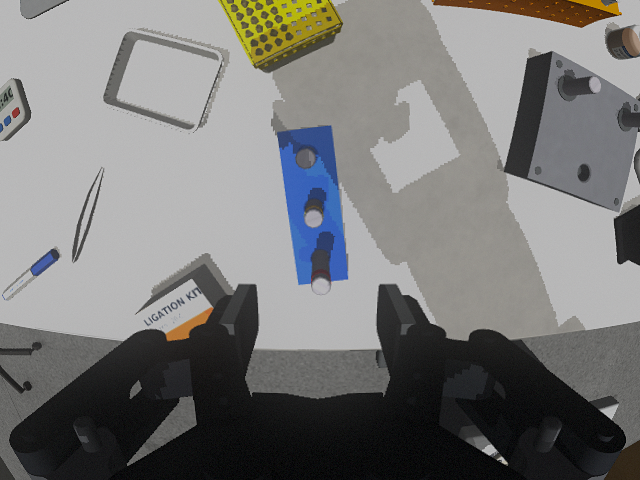

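The wrist view shows blue (306,157), yellow (314,217) and red (321,286) post tops on the rack; the carton is clear at (180,310).

Run:
```python
from h import *
m=dict(cams.camera_model("wrist"));m["world_from_camera"]=np.load("m6.npy")
im=cv2.imread("pics/w6.png")[:,:,::-1]
for n,(u,v),z in(("b",(306,157),78),("y",(314,217),66),("r",(321,286),90),):
    c=cv2.cvtColor(im,cv2.COLOR_RGB2GRAY)[v-14:v+15,u-14:u+15];c=np.ascontiguousarray(c);k=(c>140).astype(np.uint8);N,l,st,ce=cv2.connectedComponentsWithStats(k)
    for i in range(1,N):
        if 100<st[i,4]<700: print(n,ce[i]+[u-14,v-14],st[i].tolist(),onz(m,ce[i]+[u-14,v-14],z,1))
    print(n,onz(m,(u,v),z,1))
print(totool((489,378,33)))
```

```text
b [540.43365926 385.76893305]
y [313.06422018 218.55045872] [5, 8, 17, 16, 218] [489.6404281  380.68975526]
y [490.93566331 379.92095411]
r [321.21908127 290.56537102] [0, 6, 29, 23, 566] [436.29172596 374.18823608]
r [440.25766021 374.37196547]
[  1.62249115  -1.87101164 187.19485995]
```

In the tool's units: 183 mm is 0.305, -2.5 mm is -0.0042.

tcp_steps(plan=[{"x": 0.0033, "y": -0.0042, "z": 0.1}, {"x": 0.0033, "y": -0.0042, "z": 0.2}, {"x": 0.0033, "y": -0.0042, "z": 0.275}, {"x": 0.0033, "y": -0.0042, "z": 0.305}, {"x": 0.0033, "y": -0.0042, "z": 0.305}])

```text
time: 12.08
position: [489.2, 379.2, 37.1]
tool_rot: [3.141, -0.001, -0.001]
force: [0.3, 0.4, 0.3]
gripper_width: 49.9
grasp_force: 0.0
```

tcp_steps(plan=[{}, {}, {}, {}], aperture=10)

```text
time: 12.58
position: [489.9, 380.1, 38.8]
tool_rot: [-3.14, 0.0, -0.004]
force: [0.7, -1.3, 8.5]
gripper_width: 14.7
grasp_force: 58.5
```

In the tool's units: -110 mm is -0.1833, -80 mm is -0.1333.

tcp_steps(plan=[{"z": -0.0167}, {"z": -0.0667}, {"z": -0.1333}, {"z": -0.1833}, {"z": -0.1833}])

```text
time: 13.2
position: [489.9, 380.3, 150.4]
tool_rot: [-3.139, 0.0, -0.007]
force: [-0.4, 0.7, -0.8]
gripper_width: 14.0
grasp_force: 58.5
```

In the tool's units: 274.5 mm is 0.4575, 45.5 mm is 0.0758.

tcp_steps(plan=[{"x": 0.015, "y": 0.0917}, {"x": 0.03, "y": 0.1833}, {"x": 0.045, "y": 0.275}, {"x": 0.06, "y": 0.3667}, {"x": 0.0758, "y": 0.4575}])

```text
time: 13.82
position: [534.3, 103.4, 146.7]
tool_rot: [-3.142, 0.0, 0.0]
force: [0.2, 1.1, -0.2]
gripper_width: 14.5
grasp_force: 58.6
```

tcp_steps(plan=[{}, {"z": 0.0417}, {"z": 0.075}, {"z": 0.0833}, {"z": 0.0833}])

```text
time: 14.45
position: [534.4, 105.6, 97.0]
tool_rot: [-3.141, -0.0, 0.0]
force: [0.1, 0.0, -0.4]
gripper_width: 14.4
grasp_force: 58.7
```

Run:
```python
from h import *
s=bot.sense();m=cams.camera_model("wrist");im=cams.read_camera("wrist");print(s["position"],s["tool_rot"],s["gripper_width"])
cv2.imwrite("pics/w7f.png",im[:,:,::-1])
a=cv2.resize(im[180:360,220:420],(800,600)[:1]*1+(720,),interpolation=2)[:600] if 0 else cv2.resize(im[190:340,220:420],(800,600),interpolation=2);cv2.imwrite("pics/w7.png",a[:,:,::-1])
np.save("m7.npy",m["world_from_camera"])
```

```text
[534.43768443 105.56007315  97.02006782] [-3.14143421e+00 -3.97597735e-04  3.54767336e-04] 14.408455516600231
```

View pics/w7.png

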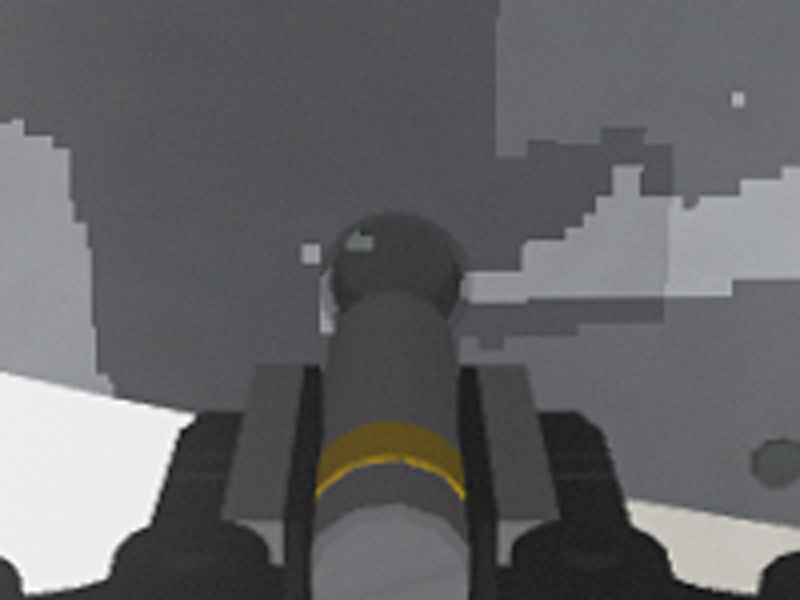

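The crop shows the post foot's near edge at (393,291), just behind the socket. The socket's rim top is at (396,212), its sides are at 328 and 464, and the post sides are at 325 and 462.

Run:
```python
from h import *
m=dict(cams.camera_model("wrist"));m["world_from_camera"]=np.load("m7.npy")
f=lambda u,v:(220+u/4,190+v/4)
print("sock far",onz(m,f(396,212),50,1)-[8.9,0],"L/R",onz(m,f(328,275),50,1),onz(m,f(464,275),50,1))
print("foot",onz(m,f(393,291),64.2,1)-[6,0],onz(m,f(393,291),66.2,1)-[8,0])
print("post top",onz(m,f(390,575),124.2,1),"far edge",onz(m,f(390,505),124.2,1)-[8,0])
print("foot LR",onz(m,f(325,345),65,1),onz(m,f(462,345),65,1))
print(m["world_from_camera"][:3,3])
```

```text
sock far [538.31344832 105.88439857] L/R [538.37837599 115.01648631] [538.37816964  96.71768827]
foot [535.08767258 106.31917861] [533.78936219 106.3261062 ]
post top [535.29346475 106.75649071] far edge [534.37796763 106.76120008]
foot LR [534.14400623 114.87198288] [534.14282184  97.62559856]
[602.55776671 106.92605628 239.40594056]
```

In the tool's units: 10 mm is 0.0167, 3.5 mm is 0.0058.

tcp_steps(plan=[{"x": 0.0058, "y": 0.0007}, {"x": 0.0058, "y": 0.0007, "z": 0.0083}, {"x": 0.0058, "y": 0.0007, "z": 0.0167}, {"x": 0.0058, "y": 0.0007, "z": 0.0167}])

```text
time: 15.0
position: [537.7, 104.7, 86.2]
tool_rot: [-3.142, 0.0, 0.002]
force: [0.5, 0.8, -0.1]
gripper_width: 14.0
grasp_force: 58.7
```

tcp_steps(plan=[{"z": 0.0033}, {"z": 0.0067}, {"z": 0.01}, {"z": 0.0133}, {"z": 0.0133}])

```text
time: 15.62
position: [537.9, 104.7, 78.6]
tool_rot: [-3.142, 0.0, 0.001]
force: [0.7, 0.3, -0.4]
gripper_width: 14.2
grasp_force: 58.7
```

In the tool's units: 12 mm is 0.02, 11 mm is 0.0183.

tcp_steps(plan=[{"z": 0.005}, {"z": 0.01}, {"z": 0.015}, {"z": 0.0183}, {"z": 0.02}])

```text
time: 16.25
position: [538.0, 104.7, 66.8]
tool_rot: [-3.141, 0.0, 0.0]
force: [-0.5, -0.9, 8.3]
gripper_width: 14.7
grasp_force: 59.6
```

tcp_steps(plan=[{"z": 0.0017}, {"z": 0.0017}, {"z": 0.0017}])

```text
time: 16.62
position: [538.3, 104.7, 66.7]
tool_rot: [-3.141, 0.0, -0.002]
force: [-2.9, 0.1, 11.9]
gripper_width: 13.6
grasp_force: 60.1
```

Force rose right at the expected 66.8 mm, so the post is seated. I'm releasing it and backing off.

In the tool's units: -60 mm is -0.1, -30 mm is -0.05.

tcp_steps(plan=[{}, {}, {}, {"z": -0.05}, {"z": -0.1}], aperture=50)

```text
time: 17.25
position: [537.8, 104.7, 126.3]
tool_rot: [-3.142, 0.0, 0.001]
force: [0.6, -0.5, -0.6]
gripper_width: 49.7
grasp_force: 0.0
```

tcp_steps(plan=[{"x": -0.0333, "z": -0.0667}, {"x": -0.1, "z": -0.1333}, {"x": -0.1667, "z": -0.1667}, {"x": -0.1667, "z": -0.1667}])

```text
time: 17.75
position: [437.0, 105.0, 227.9]
tool_rot: [-3.141, -0.001, -0.006]
force: [0.8, 0.3, 0.2]
gripper_width: 50.2
grasp_force: 0.0
```

Run:
```python
from h import *
a=cams.read_camera("top");b=cams.read_camera("scene")
cv2.imwrite("pics/fin.png",np.hstack([cv2.resize(a[120:340,160:500],(400,500)),cv2.resize(b[170:440,190:480],(400,500))])[:,:,::-1]);s=bot.sense();print(s["force"],s["position"])
```

```text
[ 0.1197064   0.3830861  -0.13396604] [438.17732221 104.7523297  225.88830982]
```

View pics/fin.png

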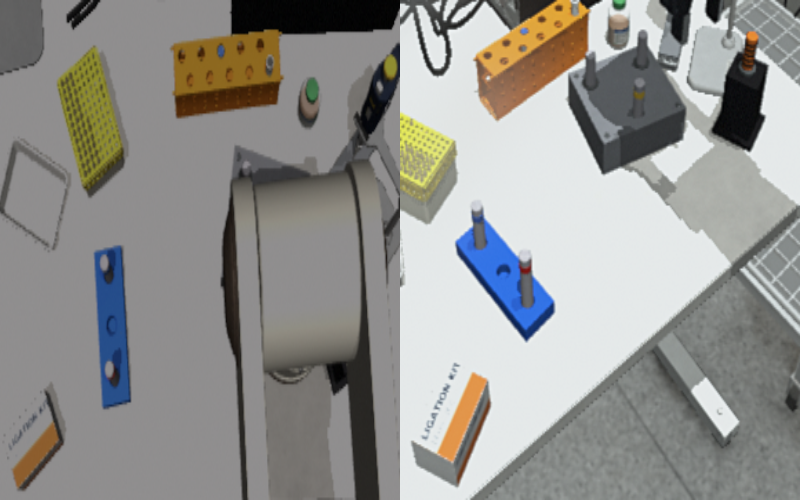

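The final view shows the yellow-ring post standing in the socket at (640,95), level with the fixed posts. The rod is back in its stand at (748,60), and the rest is untouched.

```bash
python3 -c "
from cell import bot, cams, ticket
print(ticket.finish_job())"
```

```text
the job is handed in; nothing more can be done
None
```

The socket probed 16 mm deep, so I put the rod back in its stand, seated the yellow post fully home, and handed the job in at about 18 s.

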